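# Open a stuck lug-cap jar at the dental bench

### The arm

A 6-joint arm with a two-finger parallel gripper is mounted at the origin on the work surface. World frame = base frame: x ahead of the robot, y to its left, z up, the work surface at z = 0. Lengths are in mm, angles in degrees, forces in N, time in s.
With the tool pointing down it reaches from about 250 to 775 mm from the base axis. Payload 8.9 kg.
Tool frame: the origin (TCP) lies between the finger pads; the fingertips stand 8 mm ahead of it and the grasp point (between the pads) lies 11 mm behind it; z points along the fingers, x is the direction in which the jaws open and shut, and the axes are right-handed (so a half turn about z gives the same grasp; the last joint's range is limited). The gripper opens to 85 mm and grips with 20 to 120 N. Pads are 22 mm wide; open, the fingers measure 114 mm over their backs; the gripper's body (76 mm by 85 mm) begins 54 mm behind the grasp point. The pads swing forward as they close: fully open they stand 13 mm farther back than shut.
Start: joints at [-82.065, 16.656, -8.789, 64.555, 0, 82.019], TCP at [143.978, -504.87, 239.305] pointing down, gripper open.
Joint ranges: [-144.48, 144.48], [-52.06, 99.96], [-74.48, 78.29], [-112.23, 115.85], [-86.99, 84.42], [-180, 180]. Speed limits (degrees/s): [127.2, 127.2, 159.86, 180, 180, 180].

### API

Orientations are given as [roll, pitch, yaw] about the fixed x, y, z axes, in that order (R = Rz(yaw) Ry(pitch) Rx(roll)).
In Python, from rig import * gives the robot as it stands.
- The arm moves only by the tool drive_tool, never from a script. Its argument "series" is a list of rows, each a list of 3 entries, a list of its own where there are three numbers: the shift along the tool's x, y, z in m, then the turn about the tool's z in rad, then the finger opening in m, from 0 to 0.0854. A call has 1 to 5 rows; each row shifts and turns the commanded pose from where the row before left it, along the tool's axes as they then stand; what a row does not reach is not made up. A row lasts 1/10 s, in which the tool goes at most 50 mm and 8.59 degrees, less where a joint would pass 70% of its speed; a pose out of reach is approached as far as the arm can. A call with a gripper value outside its range is refused whole. The fingers move at their own pace and stop on an object; "force" is the grip in N (left out, the last holds). Time passes only in rows, so rows that do not move let the fingers close. It gives the time, the measured TCP pose, the force and the opening at its end, in the units of the state.
- state(): the state, without advancing time (a new reading comes with each control period).
- snapshot(name): name is "scene" or "top"; returns a dict with "pixels" (480x640x3 uint8, red, green, blue), "depth" (480x640 float32, mm along the optical axis (not along the pixel's ray), 0 where there is no reading), "fx", "fy", "cx", "cy" (pixels), "R" (3x3) and "t" (3): a world point X has camera coordinates R X + t. Camera axes: x right, y down, z forward; pixel columns grow to the right and rows downward; lengths in mm; the calibration is good to about 2 mm. A picture is of the moment at which its call begins.
- finish_job(): hands the job in, once; it reports no verdict.
The state is a dict: "t": time; "joints": joint angles; "dq": joint speeds; "tau": joint torques, N m; "ee_pos": TCP position; "tool_rot": TCP orientation; "ft_force": force on the tool from outside, world axes, zero at the start; "torque": the same for the moment, N m; "grip_width": opening from 0.0 (shut) to 1.0 (fully open).
Only numpy, scipy, OpenCV 4.12 (cv2) and the standard library are available. Lean on these libraries where they do the work, as an engineer would, in place of code of your own. Each camera call takes 0.05 s, during which the arm holds its last target.

### The job

Open the amber jar that sits in the bench holder: break its stuck cap loose with a short hard anticlockwise twist, spin it on gently until its lugs come free, and lift it off without tugging or pushing the jar out of place in the holder. Lay the cap gently, top side up, wholly on the round cork mat and leave it there; leave the other things on the bench alone.

Things in the scene. Friction and masses are not known exactly. Their poses are not given: they have to be found in the camera images.
- cap: White ribbed cap, a cylinder 55 mm across, 36 mm tall, 60 g, hollow below (walls 3 mm, inside 32 mm deep). Origin: centre of its lower rim; z up out of its top. Starts shut on the jar, its top 131 mm above the bench. Two lugs in its skirt, at its +x and -x, sit under a flange on the jar's neck with 2 mm up-down play. Opens anticlockwise seen from above (yaw grows); clockwise meets a stop.
- cap_top (a point): Centre of the cap's top, 36 mm above its origin. The cap is stuck: the first part of its turn takes up to about 1 N m (grip it with some 50 N or more, a weaker grip may slip); it is loose before 0.6 rad from shut, and from there turns with almost no torque.
- holder: Square holder fixed to the bench: grey base 120 x 120 x 12 mm, aluminium rubber-lined socket 92 mm square up to 53 mm high. In it the amber jar, 65 mm across, shoulder 72 to 80 mm high, neck 35 mm across, bare for 15 mm under the cap. Jar and cap are on its vertical axis. Origin: centre of its underside; z up. Shut, the cap's x axis lies along the holder's x axis.
- mouth (a point): Centre of the jar's mouth, under the cap, fixed to the holder: 127 mm above the bench. The flange has two notches, out of sight, at a different angle on each jar: the cap's lugs meet them somewhere from 1.0 to 2.2 rad of turn from shut. There the cap lifts straight off, within about 0.1 rad either way; elsewhere the flange holds it down. At about 2.7 rad the lugs meet a stop.
- jar (a joint): How far the jar has been pulled up from its seat in the rubber of the holder (m; up positive, down negative, 0 home). The rubber gives 1 mm for each 3 N of vertical pull or push, and springs back; past 6 mm (18 N) either way the jar has been tugged or pushed out of place.
- mat: Round cork mat, 94 mm across, 6 mm thick, fixed to the bench; origin at the centre of its underside. The cap must lie wholly on it.
- model_a: Bystander: plaster dental model, about 52 x 60 x 33 mm, origin under its middle.
- model_b: Bystander: plaster dental model, about 52 x 60 x 27 mm, origin under its middle.
- spare_jar: Bystander: spare amber jar with white lid, 60 mm across, 85 mm tall, standing free; origin under its centre.
- bowl: Bystander: green mixing bowl, 110 mm across, 60 mm tall; origin under its centre.
- spatula: Bystander: plaster spatula 170 mm long lying on the bench, origin under its middle.
- articulator: Bystander: red articulator with plaster casts, 70 x 85 x 114 mm, origin under its middle.
Mind the look-alikes: they are no part of the job. What is shaped like the cap but green or turquoise is not meant.

How it is judged:
By the outcome, as a careful person would: the job done as asked, in the order asked, and still so for the second after the job is handed in, with the robot touching nothing.
It also fails if it takes over 64 s, if anything falls off the work surface, if the arm or the gripper's body presses on something with over 40 N, if the wrist force passes 120 N, or if a joint passes its speed limit or range.

## Working session

There is one attempt and no reset: what is moved stays moved. The work goes in short steps, Python scripts to look and compute and a tool call to move; the robot and the scene stay as the last step left them, time stands still between calls to the robot, and variables do not carry over. Pictures are saved under pics/ and viewed, and the job is handed in when it is done.

Besides the shell and the picture viewer there is one more tool, called after ">>>" by a JSON object that holds its "op" and its "data", one argument or row to a line. drive_tool: Moves the arm, as the interface text tells. Its arguments: {"type":"object","properties":{"series":{"type":"array"},"force":{"type":"number"}},"required":["series"]}

```bash
mkdir -p pics; ls; python3 - <<'E'
from rig import *
import cv2,numpy as np
print(state())
for n in("scene","top"):
    s=snapshot(n); cv2.imwrite(f"pics/{n}0.png",s["pixels"][:,:,::-1]); np.savez(f"/tmp/{n}0.npz",**s)
    print(n,s["fx"],s["fy"],s["cx"],s["cy"],s["R"],s["t"])
E
```

```text
pics
{'t': 0.0, 'joints': array([-8.20652317e+01,  1.66905140e+01, -8.83260859e+00,  6.45558733e+01,
        1.82864459e-03,  8.20216394e+01]), 'dq': array([ 0.10567129, -0.00525543,  0.05239924,  0.12135873,  0.02375674,
        0.00956436]), 'tau': array([-1.21307230e-04, -5.37146223e+01,  3.31370687e+01,  1.60822057e-02,
       -2.99566027e-04, -3.12316551e-06]), 'ee_pos': array([ 143.92076203, -504.41860995,  238.70791187]), 'tool_rot': array([-1.79987224e+02,  7.79774000e-02, -7.40868636e+01]), 'ft_force': array([-0.4203319 ,  0.02859618,  0.57948976]), 'torque': array([0.0324054 , 0.00228933, 0.03633321]), 'grip_width': 0.9997373940458423}
scene 433.80583069599237 433.80583069599237 321.18236560049115 235.66740027150828 [[ 0.68213622  0.73120303 -0.00568373]
 [ 0.40525456 -0.38450738 -0.82941113]
 [-0.60865336  0.56346802 -0.55860977]] [-368.35445824 -156.65889274 1286.27937248]
top 452.2026246407826 452.2026246407826 320.71583384852437 235.79576335889735 [[ 0.02378937 -0.99970666  0.00454495]
 [-0.99790032 -0.02401984 -0.06014974]
 [ 0.06024126 -0.00310449 -0.99817902]] [-46.85845347 568.16481509 919.00197487]
```

View pics/scene0.png

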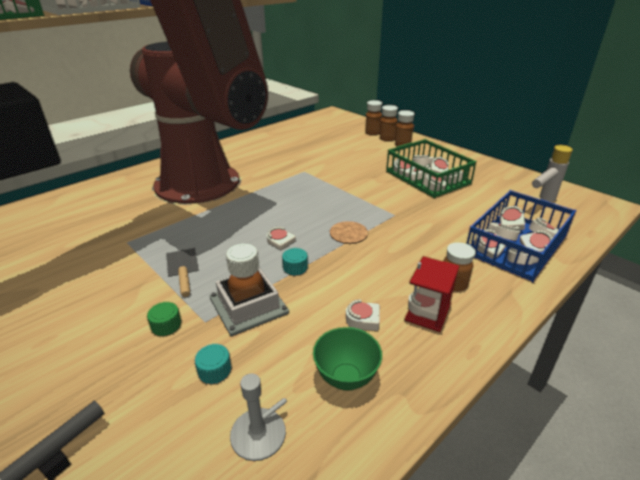

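View pics/top0.png

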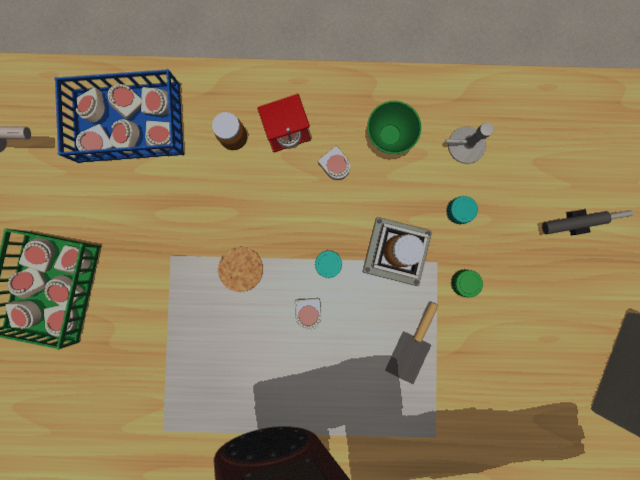

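Candidates for "the white cap":
- Cap on the holder jar: scene (242,258), top (408,250).
- Spare jar lid: scene (460,252), top (227,124).
- Background jars: scene (374,105), (389,110) and (405,115).
- Green and turquoise discs: scene (164,318), (213,362) and (294,261).

I choose the one in the holder. Next I measure it and check it in a crop.

```bash
cat > h.py <<'E'
import numpy as np,cv2
def ray(s,u,v,z):
    R=np.array(s["R"]);t=np.array(s["t"]);c=-R.T@t
    d=R.T@np.array([(u-s["cx"])/s["fx"],(v-s["cy"])/s["fy"],1.0]); return c+d*(z-c[2])/d[2]
def cloud(s):
    D=s["depth"].astype(float);v,u=np.indices(D.shape)
    P=np.stack([(u-s["cx"])/s["fx"]*D,(v-s["cy"])/s["fy"]*D,D],-1)
    W=(P-s["t"])@s["R"]; W[D<=0]=np.nan; return W
def proj(s,X):
    p=s["R"]@np.array(X)+s["t"]; return s["fx"]*p[0]/p[2]+s["cx"],s["fy"]*p[1]/p[2]+s["cy"]
E
python3 - <<'E'
from h import *
for n in("top","scene"):
    s=dict(np.load(f"/tmp/{n}0.npz")); W=cloud(s); P=s["pixels"]; hsv=cv2.cvtColor(P,cv2.COLOR_RGB2HSV)
    box=(slice(205,300),slice(350,450)) if n=="top" else (slice(235,340),slice(200,300))
    z=W[...,2]; m=np.zeros(z.shape,bool); m[box]=True
    c=m&(z>124)&(z<138)
    print(n,"cap",c.sum(),np.nanmedian(z[c]))
    cn,_=cv2.findContours(c.astype(np.uint8),0,1);k=max(cn,key=cv2.contourArea)
    (u,v),r=cv2.minEnclosingCircle(k); print(u,v,r,"ray",ray(s,u,v,131), "mean",W[c].mean(0),"bbox ctr",[(np.min(W[c][:,i])+np.max(W[c][:,i]))/2 for i in(0,1)])
    b=m&(z>5)&(z<20)
    cn,_=cv2.findContours(b.astype(np.uint8),0,1)
    pts=W[b][:,:2].astype(np.float32); print("base",cv2.minAreaRect(pts))
    b2=m&(z>46)&(z<58); print("socket",cv2.minAreaRect(W[b2][:,:2].astype(np.float32)))
    mm=(hsv[...,0]<18)&(hsv[...,1]>90)&(P[...,0]>120)&(z>2.5)&(z<12)
    mb=np.zeros_like(mm); 
    mb[(slice(240,300),slice(210,272)) if n=="top" else (slice(215,250),slice(322,375))]=True
    mm&=mb; cn,_=cv2.findContours(mm.astype(np.uint8),0,1);k=max(cn,key=cv2.contourArea);(a,bb)=cv2.fitEllipse(k)[:2]
    print("mat",a,bb,ray(s,*a,6),W[mm].mean(0))
    y,x=box[0].start,box[1].start
    cv2.imwrite(f"pics/crop_{n}.png",cv2.resize(P[box][:,:,::-1],None,fx=5,fy=5,interpolation=2))
E
```

```text
top cap 735 132.24117875416283
408.0 249.0 15.652576446533203 ray [ 542.0474891  -191.98847558  131.        ] mean [ 541.63991022 -191.86736394  132.17410669] bbox ctr [np.float64(542.0974340051921), np.float64(-192.5167294914258)]
base ((540.3943481445312, -200.4495086669922), (196.1953887939453, 206.0537109375), 1.0910704135894775)
socket ((542.00927734375, -192.61160278320312), (92.42890930175781, 91.84203338623047), 76.96430206298828)
mat (240.14881896972656, 268.2586364746094) (42.18486785888672, 44.31446075439453) [497.98740286 132.99355627   6.        ] [498.26259319 132.23487797   6.89536024]
scene cap 525 130.96557283357407
242.0 255.5 16.07025718688965 ray [ 551.01718621 -200.20334124  131.        ] mean [ 545.38342982 -196.68889706  130.46113511] bbox ctr [np.float64(541.6431135985035), np.float64(-195.00731243663955)]
base ((493.5875244140625, -136.141357421875), (163.44261169433594, 314.1264953613281), 39.79453659057617)
socket ((541.4151611328125, -194.1196746826172), (92.39418029785156, 95.12609100341797), 76.7566146850586)
mat (348.5773010253906, 232.13990783691406) (20.59534454345703, 37.16969299316406) [499.65325721 128.47415224   6.        ] [499.26211599 128.64626091   6.031466  ]
```

View pics/crop_top.png

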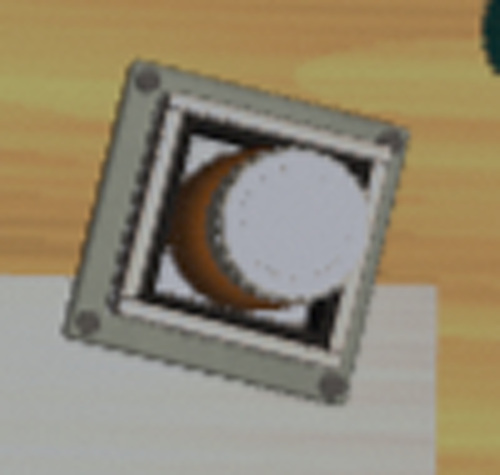

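The top crop shows a white ribbed cap at crop (300,225), image (408,249), on the amber jar in the square holder, so the choice is right. The cap centre is about (542,-193), and the mat centre about (498.5,131). The current tool yaw of -74° leaves enough J6 range for the whole anticlockwise turn, so I move over without turning.

>>> {"op": "drive_tool", "data": {
  "series": [
    [[-0.0127, -0.0312, 0], 0, 0.0854],
    [[-0.0127, -0.0312, 0], 0, 0.0854],
    [[-0.0127, -0.0312, 0], 0, 0.0854],
    [[-0.0127, -0.0312, 0], 0, 0.0854],
    [[-0.0127, -0.0312, 0], 0, 0.0854]
  ],
  "force": 100
}}

```text
t: 0.6
ee_pos: [277.4, -399.9, 239.1]
tool_rot: [180.0, 0.0, -74.1]
ft_force: [0.2, -0.4, -0.2]
grip_width: 0.997
```

>>> {"op": "drive_tool", "data": {
  "series": [
    [[-0.0127, -0.0312, 0], 0, 0.0854],
    [[-0.0127, -0.0312, 0], 0, 0.0854],
    [[-0.0127, -0.0312, 0], 0, 0.0854],
    [[-0.0127, -0.0312, 0], 0, 0.0854],
    [[-0.0127, -0.0312, 0], 0, 0.0854]
  ]
}}

```text
t: 1.1
ee_pos: [410.0, -296.0, 239.1]
tool_rot: [180.0, 0.0, -74.1]
ft_force: [0.8, -0.7, 0.2]
grip_width: 1.001
```

>>> {"op": "drive_tool", "data": {
  "series": [
    [[-0.0127, -0.0312, 0], 0, 0.0854],
    [[-0.0127, -0.0312, 0], 0, 0.0854],
    [[-0.0127, -0.0312, 0], 0, 0.0854],
    [[-0.0127, -0.0312, 0], 0, 0.0854],
    [[0, 0, 0], 0, 0.0854]
  ]
}}

```text
t: 1.6
ee_pos: [517.5, -211.7, 238.7]
tool_rot: [-180.0, 0.1, -73.9]
ft_force: [0.3, 0.0, -0.4]
grip_width: 0.998
```

>>> {"op": "drive_tool", "data": {
  "series": [
    [[-0.0113, -0.0287, 0], 0, 0.0854],
    [[0, 0, 0.03], 0, 0.0854],
    [[0, 0, 0.03], 0, 0.0854],
    [[0, 0, 0.025], 0, 0.0854],
    [[0, 0, 0], 0, 0.0854]
  ]
}}

```text
t: 2.1
ee_pos: [537.2, -194.5, 151.0]
tool_rot: [179.7, 0.2, -74.1]
ft_force: [0.1, -0.6, 0.2]
grip_width: 0.999
```

```bash
python3 - <<'E'
from rig import *
from h import *
st=state(); print(st["ee_pos"],st["joints"],st["ft_force"])
for n in("scene","top"):
    s=snapshot(n); np.savez(f"/tmp/{n}1.npz",**s)
    c=s["pixels"][180:320,170:310] if n=="scene" else s["pixels"][180:320,330:470]
    cv2.imwrite(f"pics/{n}1.png",cv2.resize(c[:,:,::-1],None,fx=4,fy=4,interpolation=2))
E
```

```text
[ 537.1607128  -194.51438658  150.9921512 ] [-2.72322292e+01  2.54651149e+01 -9.48275333e+00  5.54251150e+01
 -9.15413415e-03  1.36864475e+02] [ 0.10155793 -0.55713022  0.2295289 ]
```

View pics/scene1.png

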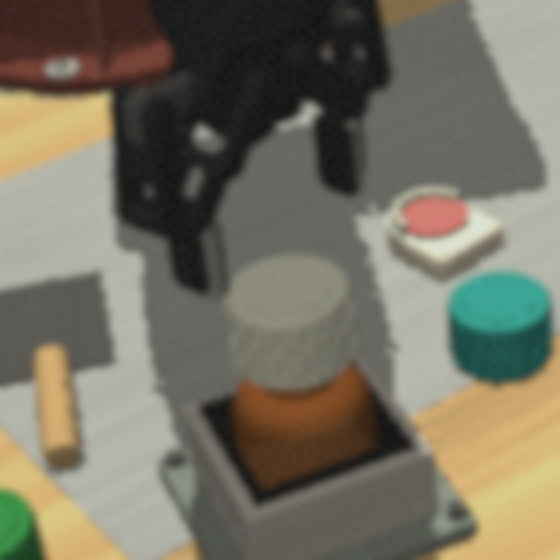

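The crop shows the cap centred at crop (290,275), clear of both open fingers, whose tips are at (195,285) and (340,185). I correct the last 5 mm and go down.

>>> {"op": "drive_tool", "data": {
  "series": [
    [[0, -0.005, 0], 0, 0.0854],
    [[0, 0, 0.015], 0, 0.0854],
    [[0, 0, 0.015], 0, 0.0854],
    [[0, 0, 0.015], 0, 0.0854],
    [[0, 0, 0], 0, 0.0854]
  ]
}}

```text
t: 2.7
ee_pos: [544.5, -193.8, 109.0]
tool_rot: [180.0, 0.0, -74.1]
ft_force: [-0.8, 0.1, 0.3]
grip_width: 1.0
```

```bash
python3 - <<'E'
from rig import *
from h import *
st=state(); print(st["ee_pos"],st["joints"],st["ft_force"])
for n in("scene","top"):
    s=snapshot(n); np.savez(f"/tmp/{n}2.npz",**s)
    c=s["pixels"][180:320,170:310] if n=="scene" else s["pixels"][180:320,330:470]
    cv2.imwrite(f"pics/{n}2.png",cv2.resize(c[:,:,::-1],None,fx=4,fy=4,interpolation=2))
E
```

```text
[ 544.48356902 -193.83784228  109.01218425] [-2.68427630e+01  2.81508679e+01 -1.20235497e+01  4.98735733e+01
  1.16762025e-03  1.37241398e+02] [-0.80502448  0.08649326  0.3013689 ]
```

View pics/scene2.png

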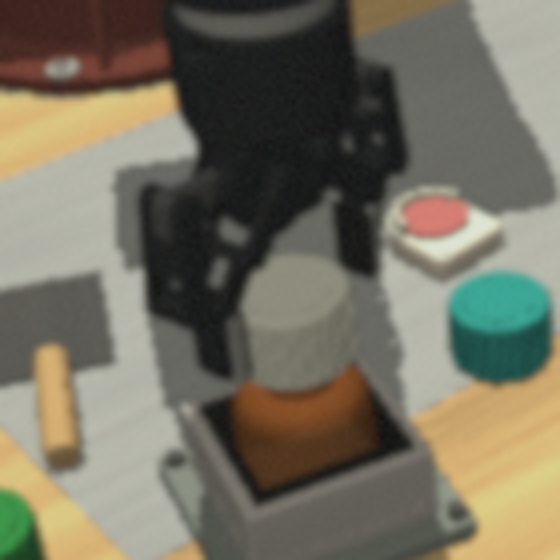

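>>> {"op": "drive_tool", "data": {
  "series": [
    [[0, 0.002, 0.008], 0, 0.0854],
    [[0, 0, 0], 0, 0.0854],
    [[0, 0, 0], 0, 0.0854]
  ]
}}

```text
t: 3.1
ee_pos: [542.7, -194.6, 101.5]
tool_rot: [-180.0, -0.0, -74.1]
ft_force: [-0.0, 0.0, -0.2]
grip_width: 1.0
```

```bash
python3 - <<'E'
from rig import *
st=state(); print(st["ee_pos"],st["joints"],st["ft_force"])
E
```

```text
[ 542.65312689 -194.5889487   101.54045608] [-2.69923169e+01  2.84129802e+01 -1.28627656e+01  4.87166096e+01
  4.81969010e-04  1.37096528e+02] [-0.01968618  0.00800922 -0.22652487]
```

Close gently first, watching the forces for centring.

>>> {"op": "drive_tool", "data": {
  "series": [
    [[0, 0, 0], 0, 0.06],
    [[0, 0, 0], 0, 0.05],
    [[0, 0, 0], 0, 0.05],
    [[0, 0, 0], 0, 0.05],
    [[0, 0, 0], 0, 0.05]
  ],
  "force": 20
}}

```text
t: 3.6
ee_pos: [542.8, -194.5, 101.4]
tool_rot: [-180.0, -0.0, -74.1]
ft_force: [-0.8, -0.1, 0.6]
grip_width: 0.646
```

>>> {"op": "drive_tool", "data": {
  "series": [
    [[0, 0, 0], 0, 0.045],
    [[0, 0, 0], 0, 0.045],
    [[0, 0, 0], 0, 0.045]
  ]
}}

```text
t: 3.9
ee_pos: [542.8, -194.5, 101.4]
tool_rot: [-180.0, -0.0, -74.1]
ft_force: [0.1, 0.5, 0.9]
grip_width: 0.646
```

>>> {"op": "drive_tool", "data": {
  "series": [
    [[0, 0, 0], 0, 0.03],
    [[0, 0, 0], 0, 0.03],
    [[0, 0, 0], 0, 0.03],
    [[0, 0, 0], 0, 0.03]
  ],
  "force": 100
}}

```text
t: 4.3
ee_pos: [542.8, -194.5, 101.4]
tool_rot: [-180.0, -0.0, -74.1]
ft_force: [0.2, 1.3, 2.4]
grip_width: 0.629
```

```bash
python3 - <<'E'
from rig import *
from h import *
st=state(); print(st)
s=snapshot("scene");c=s["pixels"][180:320,170:310]
cv2.imwrite("pics/scene3.png",cv2.resize(c[:,:,::-1],None,fx=4,fy=4,interpolation=2))
E
```

```text
{'t': 4.3, 'joints': array([-2.69844622e+01,  2.84272388e+01, -1.28644198e+01,  4.86945941e+01,
        4.41278803e-03,  1.37098572e+02]), 'dq': array([-0.03300573, -0.0565584 , -0.01163745,  0.10021062,  0.02551926,
        0.03770862]), 'tau': array([-7.83400107e-01, -6.19598508e+01,  2.83757722e+01,  1.73304998e-02,
       -4.13836939e-01, -6.64103296e-03]), 'ee_pos': array([ 542.77863669, -194.54055356,  101.38865661]), 'tool_rot': array([-1.79986926e+02, -6.12582009e-03, -7.40830341e+01]), 'ft_force': array([0.24919266, 1.30116274, 2.39772585]), 'torque': array([ 0.2555317 , -0.0818882 ,  0.01283265]), 'grip_width': 0.6293926935647317}
```

View pics/scene3.png

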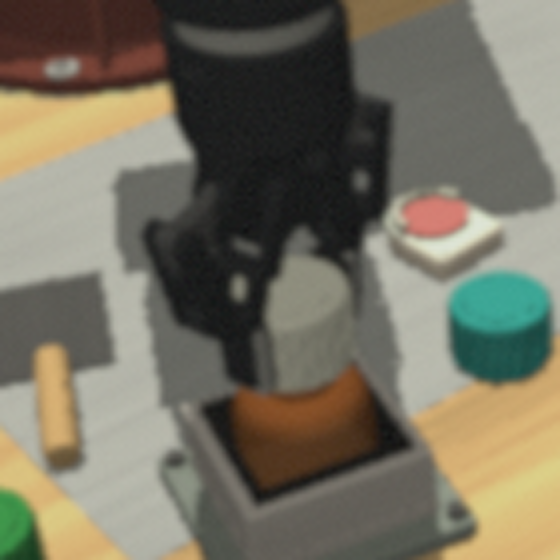

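The picture shows the pads on the cap, with the near pad at crop (262,340) and its tip just above the cap rim, and the forces are small. Now the short hard twist, which is negative about the tool's z axis.

>>> {"op": "drive_tool", "data": {
  "series": [
    [[0, 0, 0], -0.14, 0.03],
    [[0, 0, 0], -0.14, 0.03],
    [[0, 0, 0], -0.14, 0.03]
  ]
}}

```text
t: 4.65
ee_pos: [542.8, -196.0, 101.6]
tool_rot: [179.9, -0.1, -49.8]
ft_force: [-0.2, -2.3, 2.9]
grip_width: 0.627
```

```bash
python3 - <<'E'
from rig import *
st=state(); print({k:st[k] for k in("joints","ee_pos","tool_rot","ft_force","torque","grip_width")})
E
```

```text
{'joints': array([-27.03102838,  28.42507698, -12.83799233,  48.65251453,
        -0.1440177 , 112.77296512]), 'ee_pos': array([ 542.80477811, -195.9947438 ,  101.56354394]), 'tool_rot': array([ 1.79899885e+02, -1.33582004e-01, -4.98039829e+01]), 'ft_force': array([-0.20901729, -2.27603541,  2.91938467]), 'torque': array([-0.54367072,  0.22645053, -1.34611052]), 'grip_width': 0.627368840912531}
```

>>> {"op": "drive_tool", "data": {
  "series": [
    [[0, 0, 0], -0.14, 0.03],
    [[0, 0, 0], -0.1, 0.03],
    [[0, 0, 0], 0, 0.03]
  ]
}}

```text
t: 4.95
ee_pos: [542.5, -194.0, 101.2]
tool_rot: [-180.0, 0.0, -36.2]
ft_force: [0.6, 2.7, 2.0]
grip_width: 0.627
```

```bash
python3 - <<'E'
from rig import *
from h import *
st=state(); print({k:st[k] for k in("joints","ee_pos","tool_rot","ft_force","torque","grip_width")})
s=snapshot("scene");c=s["pixels"][180:320,170:310]
cv2.imwrite("pics/scene4.png",cv2.resize(c[:,:,::-1],None,fx=4,fy=4,interpolation=2))
E
```

```text
{'joints': array([-2.69678656e+01,  2.84305638e+01, -1.28876146e+01,  4.87230189e+01,
        4.73897241e-02,  9.91937590e+01]), 'ee_pos': array([ 542.50699352, -193.95049573,  101.22244419]), 'tool_rot': array([-1.79959801e+02,  4.82396471e-02, -3.61616247e+01]), 'ft_force': array([0.57281137, 2.68149836, 1.96989854]), 'torque': array([ 0.86493486, -0.01982505,  0.13117573]), 'grip_width': 0.6274913963409203}
```

View pics/scene4.png

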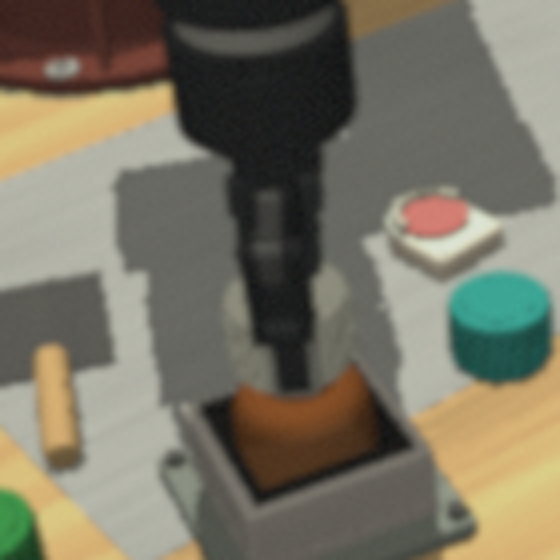

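The two fingers are now seen edge-on at crop (290,300). The tool has turned 0.66 rad and the torque has fallen from 1.35 to 0.13 N m, so the cap is loose. Next I spin gently to about 0.9 rad, then turn in small steps under a light lift.

>>> {"op": "drive_tool", "data": {
  "series": [
    [[0, 0, 0], -0.05, 0.03],
    [[0, 0, 0], -0.05, 0.03],
    [[0, 0, 0], -0.05, 0.03],
    [[0, 0, 0], -0.05, 0.03],
    [[0, 0, 0], -0.04, 0.03]
  ],
  "force": 70
}}

```text
t: 5.5
ee_pos: [542.0, -194.1, 101.1]
tool_rot: [-180.0, 0.1, -22.6]
ft_force: [-1.5, 3.9, 2.9]
grip_width: 0.626
```

>>> {"op": "drive_tool", "data": {
  "series": [
    [[0, 0, -0.001], 0, 0.03],
    [[0, 0, -0.001], 0, 0.03],
    [[0, 0, -0.001], 0, 0.03],
    [[0, 0, 0], 0, 0.03],
    [[0, 0, 0], 0, 0.03]
  ]
}}

```text
t: 6.0
ee_pos: [542.0, -194.3, 103.9]
tool_rot: [180.0, 0.1, -22.6]
ft_force: [-3.1, 4.2, -2.0]
grip_width: 0.626
```

```bash
python3 - <<'E'
from rig import *
st=state(); print({k:st[k] for k in("joints","ee_pos","tool_rot","ft_force","torque","grip_width")})
E
```

```text
{'joints': array([-2.69900212e+01,  2.82708060e+01, -1.27008710e+01,  4.91140078e+01,
       -6.73244658e-03,  8.55677644e+01]), 'ee_pos': array([ 542.00340463, -194.27698028,  103.89162645]), 'tool_rot': array([ 1.79999909e+02,  8.59488502e-02, -2.25577806e+01]), 'ft_force': array([-3.06450363,  4.20952131, -1.96790229]), 'torque': array([ 0.78918794,  0.69526308, -0.03761517]), 'grip_width': 0.6256024082481204}
```

>>> {"op": "drive_tool", "data": {
  "series": [
    [[0, 0, -0.001], 0, 0.03],
    [[0, 0, 0], -0.05, 0.03],
    [[0, 0, 0], -0.05, 0.03],
    [[0, 0, 0], 0, 0.03]
  ]
}}

```text
t: 6.4
ee_pos: [542.4, -193.8, 105.0]
tool_rot: [-179.9, 0.1, -16.7]
ft_force: [-2.7, 6.3, -2.3]
grip_width: 0.629
```

>>> {"op": "drive_tool", "data": {
  "series": [
    [[0, 0, 0], -0.05, 0.03],
    [[0, 0, 0], -0.05, 0.03],
    [[0, 0, 0], 0, 0.03]
  ]
}}

```text
t: 6.7
ee_pos: [542.0, -193.6, 105.0]
tool_rot: [-179.9, 0.1, -11.0]
ft_force: [-3.9, 7.1, -2.2]
grip_width: 0.63
```

>>> {"op": "drive_tool", "data": {
  "series": [
    [[0, 0, -0.001], 0, 0.03],
    [[0, 0, 0], 0, 0.03],
    [[0, 0, 0], 0, 0.03]
  ]
}}

```text
t: 7.0
ee_pos: [542.0, -193.6, 105.8]
tool_rot: [-179.9, 0.1, -11.1]
ft_force: [-2.6, 6.6, -4.1]
grip_width: 0.629
```

```bash
python3 - <<'E'
from rig import *
from h import *
st=state(); print({k:st[k] for k in("joints","ee_pos","tool_rot","ft_force","torque","grip_width")})
s=snapshot("scene");c=s["pixels"][180:320,170:310]
cv2.imwrite("pics/scene5.png",cv2.resize(c[:,:,::-1],None,fx=4,fy=4,interpolation=2))
E
```

```text
{'joints': array([-2.69648825e+01,  2.81564336e+01, -1.25744221e+01,  4.93831727e+01,
        5.47314812e-02,  7.40907399e+01]), 'ee_pos': array([ 542.02534314, -193.62664162,  105.76349927]), 'tool_rot': array([-1.79916108e+02,  9.46580870e-02, -1.10556076e+01]), 'ft_force': array([-2.60737427,  6.59422776, -4.05088485]), 'torque': array([ 1.30091366,  0.57572157, -0.01894074]), 'grip_width': 0.6294785875505522}
```

View pics/scene5.png

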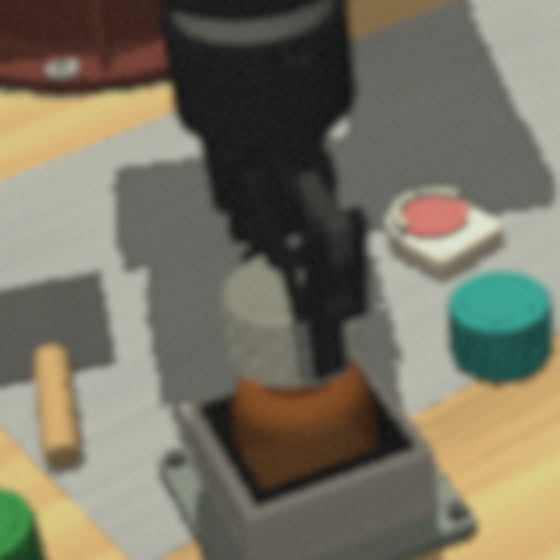

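The cap sits at crop (270,310) between the fingers and is still held down (about -4 N). I ease the sideways force and keep turning.

>>> {"op": "drive_tool", "data": {
  "series": [
    [[0, -0.0007, 0], -0.05, 0.03],
    [[0, 0, 0], -0.05, 0.03],
    [[0, 0, 0], 0, 0.03]
  ]
}}

```text
t: 7.35
ee_pos: [542.0, -193.1, 105.7]
tool_rot: [-179.9, 0.1, -5.2]
ft_force: [-4.5, 4.7, -3.9]
grip_width: 0.626
```

>>> {"op": "drive_tool", "data": {
  "series": [
    [[0, 0, 0], -0.05, 0.03],
    [[0, 0, 0], -0.05, 0.03],
    [[0, 0, 0], 0, 0.03]
  ]
}}

```text
t: 7.65
ee_pos: [541.8, -193.1, 105.7]
tool_rot: [-179.9, 0.1, 0.5]
ft_force: [-3.8, 5.1, -4.3]
grip_width: 0.625
```

>>> {"op": "drive_tool", "data": {
  "series": [
    [[-0.0005, -0.0007, 0], -0.05, 0.03],
    [[0, 0, 0], -0.05, 0.03],
    [[0, 0, 0], 0, 0.03]
  ]
}}

```text
t: 7.95
ee_pos: [541.7, -192.9, 105.9]
tool_rot: [-180.0, 0.1, 6.2]
ft_force: [-2.3, 3.3, -5.1]
grip_width: 0.623
```

>>> {"op": "drive_tool", "data": {
  "series": [
    [[0, 0, 0], -0.05, 0.03],
    [[0, 0, 0], -0.05, 0.03],
    [[0, 0, 0], 0, 0.03]
  ]
}}

```text
t: 8.25
ee_pos: [541.5, -192.8, 105.8]
tool_rot: [-179.9, 0.1, 11.9]
ft_force: [-3.4, 3.5, -4.9]
grip_width: 0.625
```

>>> {"op": "drive_tool", "data": {
  "series": [
    [[0, 0, 0], -0.05, 0.03],
    [[0, 0, 0], -0.05, 0.03],
    [[0, 0, 0], 0, 0.03]
  ]
}}

```text
t: 8.55
ee_pos: [541.2, -192.7, 105.8]
tool_rot: [-179.9, 0.1, 17.6]
ft_force: [-5.5, 3.6, -4.3]
grip_width: 0.631
```

>>> {"op": "drive_tool", "data": {
  "series": [
    [[-0.0007, 0, 0], -0.05, 0.03],
    [[0, 0, 0], -0.05, 0.03],
    [[0, 0, 0], 0, 0.03]
  ]
}}

```text
t: 8.85
ee_pos: [540.9, -193.0, 105.9]
tool_rot: [-179.9, 0.1, 23.3]
ft_force: [-3.7, 4.7, -4.2]
grip_width: 0.628
```

>>> {"op": "drive_tool", "data": {
  "series": [
    [[0, 0, 0], -0.05, 0.03],
    [[0, 0, 0], -0.05, 0.03],
    [[0, 0, 0], 0, 0.03]
  ]
}}

```text
t: 9.15
ee_pos: [540.8, -192.9, 105.8]
tool_rot: [-179.9, 0.1, 29.0]
ft_force: [-4.4, 4.1, -4.1]
grip_width: 0.625
```

>>> {"op": "drive_tool", "data": {
  "series": [
    [[0, 0, 0], -0.05, 0.03],
    [[0, 0, 0], -0.05, 0.03],
    [[0, 0, 0], 0, 0.03]
  ]
}}

```text
t: 9.45
ee_pos: [540.7, -192.9, 105.8]
tool_rot: [-179.9, 0.1, 34.8]
ft_force: [-5.0, 3.5, -3.8]
grip_width: 0.628
```

>>> {"op": "drive_tool", "data": {
  "series": [
    [[0, 0, 0], -0.05, 0.03],
    [[0, 0, 0], -0.05, 0.03],
    [[0, 0, 0], 0, 0.03]
  ]
}}

```text
t: 9.75
ee_pos: [540.4, -193.0, 105.8]
tool_rot: [-179.9, 0.1, 40.5]
ft_force: [-5.8, 4.5, -4.0]
grip_width: 0.629
```

>>> {"op": "drive_tool", "data": {
  "series": [
    [[0, 0, 0], -0.05, 0.03],
    [[0, 0, 0], -0.05, 0.03],
    [[0, 0, 0], 0, 0.03]
  ]
}}

```text
t: 10.05
ee_pos: [540.3, -193.2, 105.9]
tool_rot: [-179.9, 0.1, 46.2]
ft_force: [-6.4, 3.0, -1.9]
grip_width: 0.631
```

```bash
python3 - <<'E'
from rig import *
st=state(); print({k:st[k] for k in("joints","ee_pos","tool_rot","ft_force","torque","grip_width")})
E
```

```text
{'joints': array([-26.94431136,  28.00192205, -12.81035336,  49.32965866,
        -0.05143352,  16.84326123]), 'ee_pos': array([ 540.29781078, -193.17542228,  105.94061993]), 'tool_rot': array([-1.79879058e+02,  9.03529501e-02,  4.62125865e+01]), 'ft_force': array([-6.37614066,  2.97884335, -1.87592041]), 'torque': array([ 0.73508682,  1.47030314, -0.06866161]), 'grip_width': 0.6310461160217676}
```

The pull dropped at about 2.1 rad, so the lugs may have reached the notch. I test with a small lift.

>>> {"op": "drive_tool", "data": {
  "series": [
    [[0, 0, -0.001], 0, 0.03],
    [[0, 0, -0.001], 0, 0.03],
    [[0, 0, 0], 0, 0.03]
  ]
}}

```text
t: 10.35
ee_pos: [540.2, -193.3, 107.8]
tool_rot: [-179.9, 0.1, 46.1]
ft_force: [-6.7, 2.4, -4.8]
grip_width: 0.623
```

>>> {"op": "drive_tool", "data": {
  "series": [
    [[0, 0, 0], -0.05, 0.03],
    [[0, 0, 0], 0, 0.03]
  ]
}}

```text
t: 10.55
ee_pos: [540.1, -193.6, 107.8]
tool_rot: [-179.9, 0.1, 49.1]
ft_force: [-6.8, 1.9, -3.0]
grip_width: 0.631
```

```bash
python3 - <<'E'
from rig import *
from h import *
st=state(); print({k:st[k] for k in("joints","ee_pos","tool_rot","ft_force","torque","grip_width")})
s=snapshot("scene");c=s["pixels"][180:320,170:310];np.savez("/tmp/scene6.npz",**s)
cv2.imwrite("pics/scene6.png",cv2.resize(c[:,:,::-1],None,fx=4,fy=4,interpolation=2))
E
```

```text
{'joints': array([-26.96274259,  27.89204462, -12.67236242,  49.58296866,
        -0.10060994,  13.98632106]), 'ee_pos': array([ 540.09942533, -193.58422057,  107.83273688]), 'tool_rot': array([-1.79881310e+02,  1.33246182e-01,  4.90512038e+01]), 'ft_force': array([-6.79724127,  1.85643294, -2.96237589]), 'torque': array([ 0.24403826,  1.62241907, -0.05792053]), 'grip_width': 0.6305974555196334}
```

View pics/scene6.png

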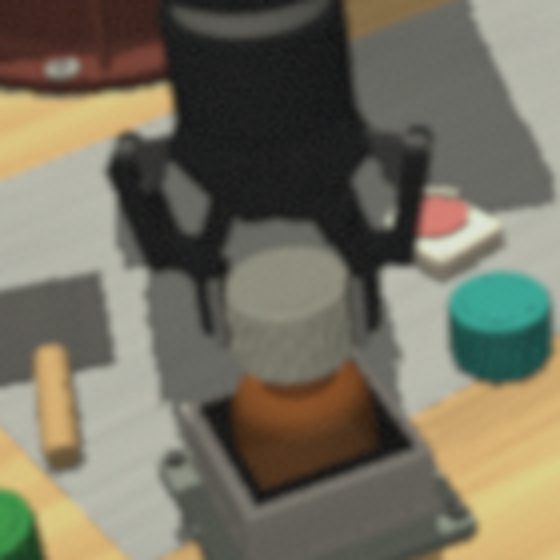

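The cap appears raised at crop (287,315), with the pads still holding it at (208,310) and (368,310). I relieve the side force, then lift a little more.

>>> {"op": "drive_tool", "data": {
  "series": [
    [[-0.0005, -0.001, 0], 0, 0.03],
    [[0, 0, 0], -0.03, 0.03],
    [[0, 0, 0], 0, 0.03]
  ]
}}

```text
t: 10.9
ee_pos: [539.7, -193.9, 108.2]
tool_rot: [-180.0, 0.1, 50.8]
ft_force: [-6.5, -0.7, -2.2]
grip_width: 0.628
```

>>> {"op": "drive_tool", "data": {
  "series": [
    [[0, 0, -0.001], 0, 0.03],
    [[0, 0, -0.001], 0, 0.03],
    [[0, 0, 0], 0, 0.03]
  ]
}}

```text
t: 11.2
ee_pos: [539.7, -194.0, 110.1]
tool_rot: [-180.0, 0.1, 50.7]
ft_force: [-4.7, -1.0, -4.5]
grip_width: 0.631
```

>>> {"op": "drive_tool", "data": {
  "series": [
    [[0, 0, -0.001], 0, 0.03],
    [[0, 0, -0.001], 0, 0.03],
    [[0, 0, 0], 0, 0.03]
  ]
}}

```text
t: 11.5
ee_pos: [539.8, -194.0, 112.1]
tool_rot: [-180.0, 0.1, 50.7]
ft_force: [-6.1, -1.3, -4.3]
grip_width: 0.631
```

```bash
python3 - <<'E'
from rig import *
from h import *
st=state(); print({k:st[k] for k in("joints","ee_pos","tool_rot","ft_force","torque","grip_width")})
for i,n in((0,"scene0"),(6,"scene6"),(7,None)):
    if n: s=dict(np.load(f"/tmp/{n}.npz"))
    else: s=snapshot("scene"); np.savez("/tmp/scene7.npz",**s)
    P=s["pixels"];c=P[180:320,170:310]
    if not n: cv2.imwrite("pics/scene7.png",cv2.resize(c[:,:,::-1],None,fx=4,fy=4,interpolation=2))
    g=P[225:330,238:248].astype(float).mean(1); hs=g[:,0]-g[:,2]
    print(n,np.round(hs[5:70]).astype(int))
E
```

```text
{'joints': array([-27.00082652,  27.54790602, -12.52137542,  49.97387605,
        -0.11711082,  12.26558877]), 'ee_pos': array([ 539.78785474, -193.95218258,  112.13076784]), 'tool_rot': array([-1.79982707e+02,  1.23606087e-01,  5.07336475e+01]), 'ft_force': array([-6.06061958, -1.26031738, -4.32032594]), 'torque': array([-0.24405421,  1.2758795 , -0.0973706 ]), 'grip_width': 0.6314007419990421}
scene0 [10 10 11 10 11 10 10 11 11 11 11 10 10  9  8  8  7  7  7  8  7  7  7  7
  7  7  8  8  9 10 13 15 14 13 13 13 14 13 14 14 13 13 13 13 13 14 19 33
 53 71 83 89 90 88 86 83 76 70 64 58 52 50 49 49 50]
scene6 [-1  0  0  0  2  4  5  5  6  6  7 10 14 17 17 17 17 17 17 17 17 17 16 17
 17 16 16 17 17 16 15 15 14 14 14 14 14 14 14 14 14 14 14 14 18 31 48 62
 70 80 91 95 95 92 89 84 77 71 64 58 54 52 51 52 52]
None [-1  1  2  4  6  6  6  6  7 10 14 16 17 17 17 16 17 17 17 17 17 17 17 16
 16 17 17 16 16 15 14 14 14 14 14 14 14 14 14 14 14 15 18 29 46 60 66 66
 72 83 93 95 94 92 88 82 75 70 63 57 53 52 52 52 52]
```

View pics/scene7.png

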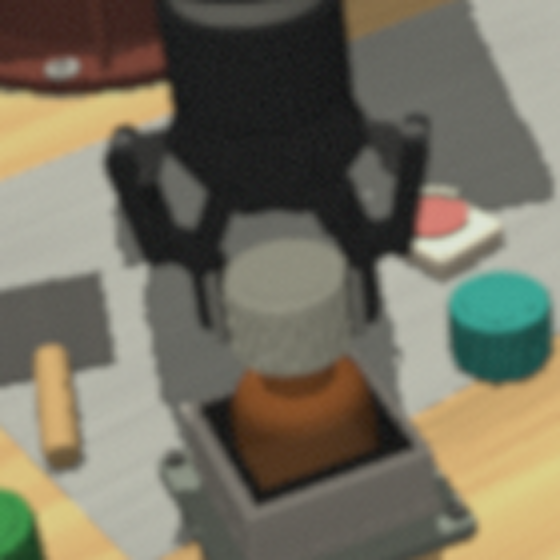

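The cap has risen off (its rim is now around crop y=365 and was around 385), while the jar edge stays put: it is free, with only light rubbing. I lift straight up.

>>> {"op": "drive_tool", "data": {
  "series": [
    [[-0.0005, -0.0006, -0.002], 0, 0.03],
    [[0, 0, -0.002], 0, 0.03],
    [[0, 0, -0.002], 0, 0.03],
    [[0, 0, -0.002], 0, 0.03],
    [[0, 0, 0], 0, 0.03]
  ]
}}

```text
t: 12.05
ee_pos: [540.5, -193.5, 121.0]
tool_rot: [179.9, -0.0, 50.8]
ft_force: [-0.3, 0.3, -0.2]
grip_width: 0.627
```

>>> {"op": "drive_tool", "data": {
  "series": [
    [[0, 0, -0.004], 0, 0.03],
    [[0, 0, -0.004], 0, 0.03],
    [[0, 0, -0.004], 0, 0.03],
    [[0, 0, -0.004], 0, 0.03],
    [[0, 0, -0.004], 0, 0.03]
  ]
}}

```text
t: 12.55
ee_pos: [539.8, -193.1, 140.8]
tool_rot: [180.0, -0.0, 50.8]
ft_force: [-0.3, 0.8, -0.8]
grip_width: 0.632
```

>>> {"op": "drive_tool", "data": {
  "series": [
    [[0, 0, -0.01], 0, 0.03],
    [[0, 0, -0.015], 0, 0.03],
    [[0, 0, -0.02], 0, 0.03],
    [[0, 0, -0.02], 0, 0.03],
    [[0, 0, 0], 0, 0.03]
  ]
}}

```text
t: 13.05
ee_pos: [541.2, -193.8, 208.5]
tool_rot: [179.7, -0.1, 50.8]
ft_force: [0.2, -0.7, -0.7]
grip_width: 0.627
```

```bash
python3 - <<'E'
from rig import *
from h import *
st=state(); print({k:st[k] for k in("joints","ee_pos","tool_rot","ft_force","torque","grip_width")})
s=snapshot("scene");c=s["pixels"][150:330,150:330]
cv2.imwrite("pics/scene8.png",cv2.resize(c[:,:,::-1],None,fx=3.3,fy=3.3,interpolation=2))
E
```

```text
{'joints': array([-2.69862706e+01,  2.28750617e+01, -4.43979166e+00,  6.24051984e+01,
       -9.69959608e-04,  1.21889464e+01]), 'ee_pos': array([ 541.2447357 , -193.81302761,  208.46940195]), 'tool_rot': array([ 1.79726158e+02, -5.81589136e-02,  5.08249197e+01]), 'ft_force': array([ 0.18238191, -0.65530117, -0.72283785]), 'torque': array([-0.03727861, -0.07254035,  0.02312422]), 'grip_width': 0.6271345088604451}
```

View pics/scene8.png

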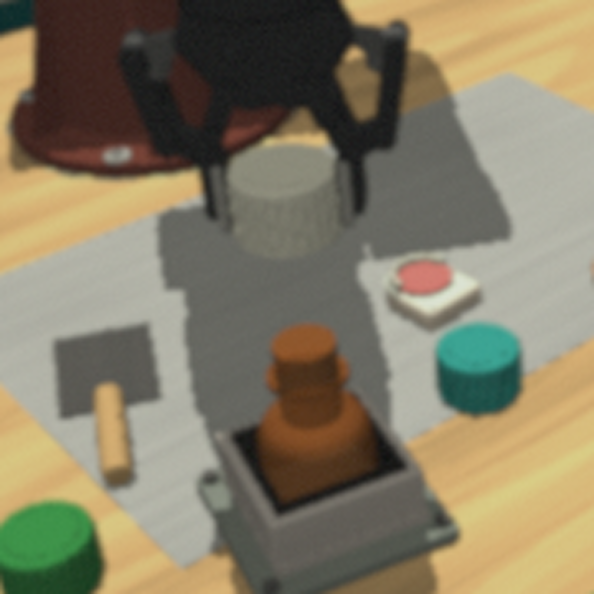

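The cap hangs in the gripper at crop (285,200). The bare jar mouth shows at (303,345), and the jar sits in its holder with nothing disturbed. Now carry the cap to the mat.

>>> {"op": "drive_tool", "data": {
  "series": [
    [[0.0225, -0.0239, 0], 0, 0.03],
    [[0.0225, -0.0239, 0], 0, 0.03],
    [[0.0225, -0.0239, 0], 0, 0.03],
    [[0.0225, -0.0239, 0], 0, 0.03],
    [[0.0225, -0.0239, 0], 0, 0.03]
  ]
}}

```text
t: 13.6
ee_pos: [517.3, -29.1, 204.4]
tool_rot: [-179.9, 0.0, 50.8]
ft_force: [0.1, 0.1, -0.6]
grip_width: 0.626
```

>>> {"op": "drive_tool", "data": {
  "series": [
    [[0.0225, -0.0239, 0], 0, 0.03],
    [[0.0225, -0.0239, 0], 0, 0.03],
    [[0.0225, -0.0239, 0], 0, 0.03],
    [[0.0225, -0.0239, 0], 0, 0.03],
    [[0.0225, -0.0239, 0], 0, 0.03]
  ]
}}

```text
t: 14.1
ee_pos: [495.7, 133.5, 204.5]
tool_rot: [-179.9, 0.1, 50.8]
ft_force: [0.6, -0.3, -0.4]
grip_width: 0.625
```

>>> {"op": "drive_tool", "data": {
  "series": [
    [[0, 0, 0.03], 0, 0.03],
    [[0, 0, 0.03], 0, 0.03],
    [[0, 0, 0.03], 0, 0.03],
    [[0, 0, 0.03], 0, 0.03],
    [[0, 0, 0], 0, 0.03]
  ]
}}

```text
t: 14.6
ee_pos: [493.1, 131.9, 81.5]
tool_rot: [-179.7, 0.3, 50.8]
ft_force: [-1.4, -1.0, -0.7]
grip_width: 0.628
```

```bash
python3 - <<'E'
from rig import *
from h import *
st=state(); print({k:st[k] for k in("joints","ee_pos","tool_rot","ft_force","torque","grip_width")})
s=snapshot("scene");c=s["pixels"][130:290,270:430];np.savez("/tmp/scene9.npz",**s)
cv2.imwrite("pics/scene9.png",cv2.resize(c[:,:,::-1],None,fx=3.6,fy=3.6,interpolation=2))
x,y,z=st["ee_pos"]
for dz in(-8,0,6,30): print(dz,proj(s,(x,y,z+dz)))
E
```

```text
{'joints': array([ 6.76578476e+00,  2.39004678e+01, -2.42185042e+01,  4.23172471e+01,
        4.75351392e-04,  4.59432335e+01]), 'ee_pos': array([493.08138002, 131.91164966,  81.50988822]), 'tool_rot': array([-179.69632134,    0.31315742,   50.82337934]), 'ft_force': array([-1.41809181, -1.04389761, -0.7270531 ]), 'torque': array([-0.04119181,  0.04163545, -0.01372752]), 'grip_width': 0.6280475393182214}
-8 (np.float64(348.429838798608), np.float64(206.50681836587546))
0 (np.float64(348.5303753870915), np.float64(203.54242212774315))
6 (np.float64(348.60636074956255), np.float64(201.30193708583056))
30 (np.float64(348.9154049180682), np.float64(192.18953945673303))
```

View pics/scene9.png

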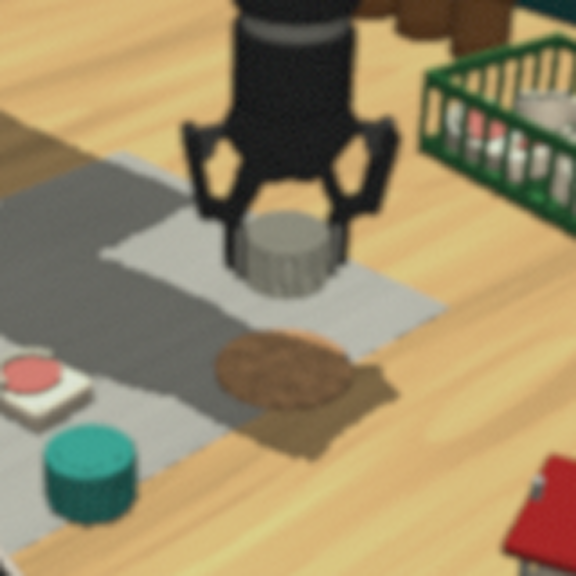

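```bash
python3 - <<'E'
from h import *
s=dict(np.load("/tmp/scene9.npz"));W=cloud(s)
for r in range(186,216,2): print(r,np.round(W[r,349]),s["pixels"][r,349])
E
```

```text
186 [325. 312.  -0.] [216 180 119]
188 [478. 148. 111.] [179 159 121]
190 [488. 138. 113.] [140 139 122]
192 [492. 133. 111.] [138 138 122]
194 [501. 124. 113.] [139 139 123]
196 [504. 121. 110.] [139 139 123]
198 [510. 114. 110.] [139 139 123]
200 [515. 110. 109.] [128 127 112]
202 [515. 110. 103.] [119 119 106]
204 [512. 114.  95.] [126 124 112]
206 [516. 109.  94.] [123 122 108]
208 [514. 112.  87.] [118 118 104]
210 [517. 108.  84.] [113 113 100]
212 [513. 113.  75.] [130 130 118]
214 [436. 196.   1.] [173 173 162]
```

The cap is over the mat: its top is at crop (287,235) and the mat centre at (285,370). By depth the cap top is at z≈111 and the rim 6.5 mm below the TCP, so touch-down should come near TCP z=12.5.

>>> {"op": "drive_tool", "data": {
  "series": [
    [[0, 0, 0.02], 0, 0.03],
    [[0, 0, 0.02], 0, 0.03],
    [[0, 0, 0.012], 0, 0.03],
    [[0, 0, 0.006], 0, 0.03],
    [[0, 0, 0], 0, 0.03]
  ]
}}

```text
t: 15.15
ee_pos: [496.6, 132.3, 27.4]
tool_rot: [-180.0, 0.0, 50.8]
ft_force: [0.3, -0.3, -1.2]
grip_width: 0.628
```

>>> {"op": "drive_tool", "data": {
  "series": [
    [[0, 0, 0], 0, 0.03],
    [[0, 0, 0], 0, 0.03]
  ]
}}

```text
t: 15.35
ee_pos: [497.3, 132.4, 28.1]
tool_rot: [179.9, -0.1, 50.8]
ft_force: [0.6, 0.8, -0.4]
grip_width: 0.627
```

Position is good. I go down slowly to contact.

>>> {"op": "drive_tool", "data": {
  "series": [
    [[0, 0, 0.005], 0, 0.03],
    [[0, 0, 0.004], 0, 0.03],
    [[0, 0, 0.002], 0, 0.03],
    [[0, 0, 0.002], 0, 0.03],
    [[0, 0, 0], 0, 0.03]
  ]
}}

```text
t: 15.85
ee_pos: [496.4, 132.3, 14.0]
tool_rot: [-180.0, 0.0, 50.8]
ft_force: [-0.0, 0.4, -0.4]
grip_width: 0.629
```

>>> {"op": "drive_tool", "data": {
  "series": [
    [[0, 0, 0.001], 0, 0.03],
    [[0, 0, 0], 0, 0.03]
  ]
}}

```text
t: 16.05
ee_pos: [496.6, 132.3, 13.3]
tool_rot: [180.0, -0.0, 50.8]
ft_force: [0.7, 0.4, 0.2]
grip_width: 0.629
```

>>> {"op": "drive_tool", "data": {
  "series": [
    [[0, 0, 0.0005], 0, 0.03],
    [[0, 0, 0.0005], 0, 0.03],
    [[0, 0, 0], 0, 0.03]
  ]
}}

```text
t: 16.35
ee_pos: [496.7, 132.3, 13.0]
tool_rot: [180.0, -0.0, 50.8]
ft_force: [-3.3, -0.1, 10.5]
grip_width: 0.627
```

>>> {"op": "drive_tool", "data": {
  "series": [
    [[0, 0, 0.0005], 0, 0.03],
    [[0, 0, 0], 0, 0.03],
    [[0, 0, 0], 0, 0.03]
  ]
}}

```text
t: 16.65
ee_pos: [496.7, 132.3, 13.0]
tool_rot: [180.0, -0.0, 50.8]
ft_force: [-4.6, -0.3, 17.4]
grip_width: 0.625
```

It has touched down. I ease off the pressure and then open.

>>> {"op": "drive_tool", "data": {
  "series": [
    [[0, 0, -0.001], 0, 0.03],
    [[0, 0, 0], 0, 0.03]
  ],
  "force": 30
}}

```text
t: 16.85
ee_pos: [496.9, 132.4, 13.1]
tool_rot: [180.0, -0.0, 50.8]
ft_force: [-0.7, 0.6, 4.8]
grip_width: 0.629
```

>>> {"op": "drive_tool", "data": {
  "series": [
    [[0, 0, 0], 0, 0.057],
    [[0, 0, 0], 0, 0.06],
    [[0, 0, 0], 0, 0.07],
    [[0, 0, 0], 0, 0.0854],
    [[0, 0, 0], 0, 0.0854]
  ]
}}

```text
t: 17.35
ee_pos: [496.6, 132.3, 12.7]
tool_rot: [-180.0, 0.0, 50.8]
ft_force: [0.8, -0.7, 1.1]
grip_width: 1.003
```

```bash
python3 - <<'E'
from rig import *
from h import *
st=state(); print({k:st[k] for k in("ee_pos","ft_force","grip_width")})
s=snapshot("scene");c=s["pixels"][130:290,270:430]
cv2.imwrite("pics/scene10.png",cv2.resize(c[:,:,::-1],None,fx=3.6,fy=3.6,interpolation=2))
E
```

```text
{'ee_pos': array([496.60787117, 132.29609872,  12.74714373]), 'ft_force': array([ 0.7529731 , -0.68046368,  1.05396228]), 'grip_width': 1.0031067439350574}
```

View pics/scene10.png

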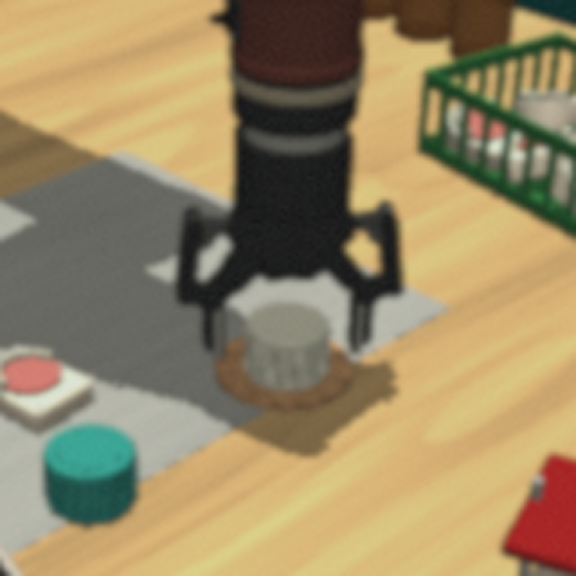

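The cap stands upright on the mat at crop (288,345), with the fingers clear on both sides. I retreat upward and away from the top camera's view.

>>> {"op": "drive_tool", "data": {
  "series": [
    [[0, 0, -0.01], 0, 0.0854],
    [[0, 0, -0.02], 0, 0.0854],
    [[0, 0, -0.03], 0, 0.0854],
    [[0, 0, -0.035], 0, 0.0854],
    [[0, 0, -0.035], 0, 0.0854]
  ]
}}

```text
t: 17.9
ee_pos: [496.3, 132.3, 144.8]
tool_rot: [180.0, -0.0, 50.8]
ft_force: [0.8, 0.6, 0.7]
grip_width: 0.997
```

>>> {"op": "drive_tool", "data": {
  "series": [
    [[0, 0, -0.035], 0, 0.0854],
    [[0, 0, -0.035], 0, 0.0854],
    [[-0.02, -0.025, 0], 0, 0.0854],
    [[-0.02, -0.025, 0], 0, 0.0854],
    [[0, 0, 0], 0, 0.0854]
  ]
}}

```text
t: 18.4
ee_pos: [429.0, 132.9, 213.6]
tool_rot: [-179.9, 0.1, 50.9]
ft_force: [-0.5, -0.4, -0.1]
grip_width: 1.001
```

>>> {"op": "drive_tool", "data": {
  "series": [
    [[-0.03, 0, 0], 0, 0.0854],
    [[-0.03, 0, 0], 0, 0.0854],
    [[-0.03, 0, 0], 0, 0.0854],
    [[0, 0, 0], 0, 0.0854],
    [[0, 0, 0], 0, 0.0854]
  ]
}}

```text
t: 18.9
ee_pos: [376.4, 62.9, 213.5]
tool_rot: [179.9, -0.1, 50.7]
ft_force: [1.5, -0.9, 0.5]
grip_width: 0.998
```

```bash
python3 - <<'E'
from rig import *
from h import *
st=state(); print({k:st[k] for k in("t","ee_pos","ft_force","grip_width")})
for n in("top","scene"):
    s=snapshot(n); cv2.imwrite(f"pics/{n}11.png",s["pixels"][:,:,::-1]); W=cloud(s)
    m=(np.hypot(W[...,0]-498,W[...,1]-131)<60)&(W[...,2]>35)&(W[...,2]<50)
    if m.sum(): print(n,m.sum(),np.median(W[m],0),[(W[m][:,i].min()+W[m][:,i].max())/2 for i in(0,1)])
E
```

```text
{'t': 18.9, 'ee_pos': array([376.37640675,  62.87455087, 213.50276574]), 'ft_force': array([ 1.50685299, -0.91853235,  0.45242023]), 'grip_width': 0.9983323056437234}
top 612 [500.83708696 131.49696125  43.11964194] [np.float64(500.9385006179424), np.float64(131.82738543088655)]
scene 272 [504.2125884  127.41192975  42.06515933] [np.float64(500.6395025349042), np.float64(130.539176807064)]
```

View pics/top11.png

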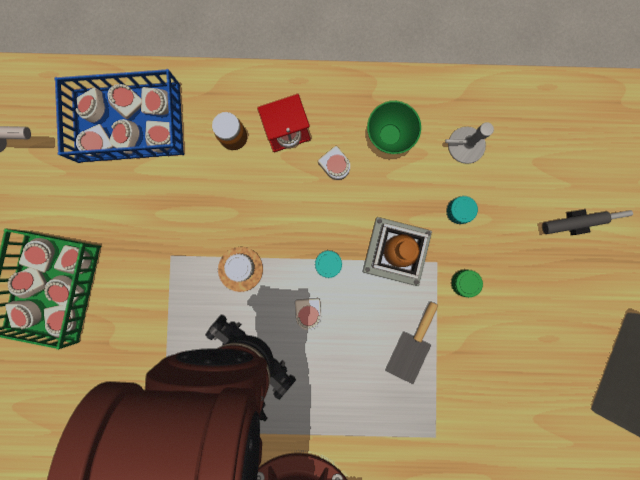

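View pics/scene11.png

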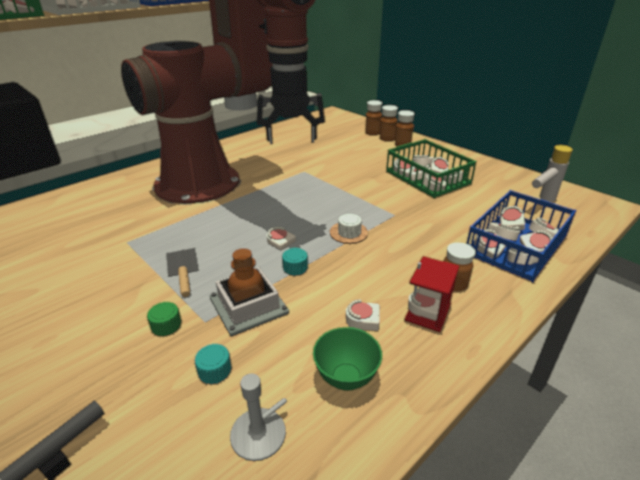

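Both views show the cap upright, about 2 mm from the centre of the mat: top (238,268), scene (349,226). The open jar is home in its holder at top (404,250), the other things have not moved, and the arm is clear. I hand in.

```bash
python3 -c "
from rig import *
print(finish_job())"
```

```text
the job is handed in; nothing more can be done
None
```

The jar is open, and its cap lies top side up on the cork mat. I handed the job in at about 19 s of the 64 s allowed; no verdict is reported.

- **Loosening:** I gripped the cap at 100 N and twisted it anticlockwise. The torque read about 1.35 N m just before the cap broke loose, and 0.13 N m by 0.66 rad. That peak is above the "about 1 N m" given.
- **Freeing:** I spun it on in small steps under 2 to 5 N of upward pull. The lugs came free near 2.1 to 2.2 rad, later than most of the expected range. The readings put jar movement at about 1 to 1.5 mm, well under the 6 mm limit. Side force was at most about 8 N, from slight off-centring.
- **Placing:** The last half-millimetre step down was more than needed and pressed the cap onto the mat with about 17 N. I backed off to about 5 N before letting go.

In the final pictures from both cameras, the cap is upright about 2 mm from the mat centre, with its top at z ≈ 42 to 43 mm as expected. The two cameras disagreed by about 3 to 5 mm on the mat centre, but there is about 19 mm of margin. By eye, the jar is in place in its holder and the bystanders have not moved. The robot is touching nothing.

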